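Lay the grooved blank down, groove up, against the planing stop

ROBOT

A 6-joint arm with a two-finger parallel gripper is mounted at the origin on the work surface. World frame = base frame: x ahead of the robot, y to its left, z up, the work surface at z = 0. Lengths are in m, angles in rad, forces in N, time in s.
With the tool pointing down it reaches from about 0.4 to 0.825 m from the base axis. Payload 7 kg.
Tool frame: the origin (TCP) lies at the very end of the fingers, on their centre line; the grasp point (between the pads) lies 19 mm behind it; z points along the fingers, y is the line along which they close (so a half turn about z gives the same grasp; the last joint's range is limited). The gripper opens to 88 mm and grips with 3 to 60 N. Pads are 19 mm wide; open, the fingers measure 130 mm over their backs; the gripper's body (78 mm by 193 mm) begins 47 mm behind the grasp point.
Start: joints at [-0.937, 0.359, 0.012, 0, -1.224, -0.288], TCP at [0.229, -0.635, 0.227] pointing down, gripper open.
Joint ranges: [-3.07, 3.07], [-1.43, 2.12], [-1.02, 1.25], [-3.03, 1.67], [-3.05, -0], [-3.03, 3.03]. Speed limits (rad/s): [2.39, 2.39, 3.01, 3.14, 3.14, 3.14].

INTERFACE

Orientations are given as a unit quaternion [x, y, z, w].
In Python, from rig import readout, viewer, close_job, spotter gives the robot as it stands.
- The arm moves only by the shell command python3 -m pendant 'ROWS' [OPENING] [FORCE]. ROWS is JSON, a list of rows, each a list of 2 entries, a list of its own where there are three numbers: the shift along the tool's x, y, z in units of 50 cm (1.0 is 50 cm), then the turn, a rotation vector about the tool's x, y, z in units of 1.5 rad (1.0 is 1.5 rad). In form: [[[dx, dy, dz], [wx, wy, wz]], ...]. A call has 1 to 12 rows; each row is the pose to reach, as a shift and turn from the pose commanded when the call began, along the tool's axes at that moment; what a row does not reach only later rows make up. A row lasts 1/10 s, in which the tool goes at most 50 mm and 8.59 degrees, less where a joint would pass 70% of its speed; a pose out of reach is approached as far as the arm can. A call with a number of a shift or a turn outside -1 to 1 is refused whole. A call with a gripper value outside its range is refused whole. OPENING is the closure, from -1 (fully open) to 1 (shut), set as the call begins (- or left out, the last holds). The fingers move at their own pace and stop on an object; FORCE is the grip in N (left out, the last holds). Time passes only in rows, so rows that repeat a pose let the fingers close. It gives the time, the measured TCP pose, the force, the opening and the grip force at its end, in the units of the state.
- readout.state(): the state, without advancing time (a new reading comes with each control period).
- viewer.snapshot(name): name is "scene" or "top" or "wrist"; returns a dict with "image" (384x512x3 uint8, blue, green, red), "range_z" (384x512 float32, m along the optical axis (not along the pixel's ray), 0 where there is no reading), "mtx" (3x3 intrinsics, pixels), "origin" and "orientation" of the camera in the world. Camera axes: x right, y up, looking along -z (the intrinsics and any distortion apply to the point x, -y, -z); pixel columns grow to the right and rows downward; lengths in m; the calibration is good to about 2 mm. A picture is of the moment at which its call begins.
- close_job(): hands the job in; it is judged then, once.
Trained networks look in the newest picture that a camera, given by its name, has taken for a name from the list of things; names that differ only in an ending like _2 or _b are one class to them, and where a whole thing is asked for, a point or a joint stands for the part that bears it (a point fixed in the world has none). Each returns a list of dicts, best first, with "p" (0 to 1); they miss things now and then, are a little off and sometimes report something else, mostly with a low value. They report only what shows in the picture. A call takes as long as a camera call.
- spotter.look_for(camera, label): "box" ([centre column, centre row, width, height] in pixels, round what is visible of it).
- spotter.spot_point(camera, label): "pixel" ([row, column] in pixels: a listed point, or the origin of a listed thing).
The state is a dict: "t": time; "qpos": joint angles; "joint_velocities": joint speeds; "tau": joint torques, N m; "tcp_pos": TCP position; "ee_rot": TCP orientation; "force": force on the tool from outside, world axes, zero at the start; "wrist_torque": the same for the moment, N m; "opening": finger opening in m; "grasp_force": force on a finger pad.
Only numpy, scipy, OpenCV 4.12 (cv2) and the standard library are available. Lean on these libraries where they do the work, as an engineer would, in place of code of your own. Each camera call takes 0.05 s, during which the arm holds its last target. There are 200 camera calls.

TASK

Without gripping or lifting anything, tip the standing red-brown grooved blank over with the fingertips so that it lies on its back on the green mat with its groove facing up. Then push it, still lying groove up, gently broadside against the aluminium planing stop so that its long side sits flush along the stop. Leave the pale plain blank standing where it is and do not disturb anything else on the bench.

Things in the scene. Friction and masses are not known exactly. Their poses are not given: they have to be found in the camera images.
- blank: Grooved blank: loose red-brown wood block, 60 (its x) by 44 (y) by 140 mm (z), 0.25 to 0.5 kg, standing on end at the start. A groove runs full length down the middle of its -y face; its back is +y. Origin: centre of the end it stands on; z along its length. At the start its x points away from the robot and its groove faces the robot's right (world -y), within 0.28 rad.
- blank_groove (a point): Centre of the grooved face of the blank (22 mm along its -y from its middle, 70 mm up when it stands). The groove is dark inside, 16 mm wide and 12 mm deep, open at both ends, so it also shows as a notch in the top end.
- blank_mid (a point): Centre of the grooved blank's block (half-way along, half-way through); 26 mm above the bench top when it lies on its back on the mat.
- blank_heel (a point): Middle of the bottom back edge of the grooved blank (22 mm along its +y from its origin): the edge it pivots on when it is tipped onto its back; stays at mat height throughout.
- plain: The plain blank: loose pale wood block of the same size and mass, no groove, standing on end on the mat. Origin: centre of its underside. It and the grooved blank may stand in either place, left or right, about 0.29 to 0.45 m apart. To be left alone.
- stop: The planing stop: straight aluminium bar fixed on the mat on the far side from the robot, 740 mm long (its y), 30 mm deep (its x), 25 mm high. Origin: centre of its underside. Its x points away from the robot: the face to push against is the near one, 15 mm toward -x of the origin. Its yaw varies by up to 0.12 rad. It is rigid: the blank slides up to it with a few newtons and stops dead there, so the push must end by feel.
- mat: Thin green bench mat fixed on the bench, 400 mm (x) by 800 mm (y), 4 mm thick, its top at world z = 0.004. Origin: centre of its underside. Blanks and stop stand on it.
- cutter: Bystander: dark steel cylindrical cutter block, 68 mm across, 80 mm high; origin under its centre.
- cup: Bystander: white plastic cup, 76 mm across the rim, 85 mm high; origin under its centre.
- driver: Bystander: red-handled screwdriver lying at the left, its origin under the middle of its length.
- gauge: Bystander: wooden marking gauge, 200 mm long, 60 mm high, at the right near the robot; origin under its centre.
- glue: Bystander: yellow glue bottle, 60 mm across, 150 mm high, at the left; origin under its centre.

How it is judged:
On the way, in this order (a step that is already met when the one before it is completed fails the run):
1. the grooved blank has been tipped over and lies at rest on its back, groove up (angle between blank's own z axis and vertical between 1.47 and 1.67 rad and height (world z) of blank_heel below 0.012 m and height (world z) of blank_mid below 0.034 m and linear speed of blank below 0.03 m/s), for 0.2 s.
2. the lying blank has been pushed against the stop (all of step 1 and x of blank_mid in the frame of stop between -0.049 and -0.03 m and angle between the z axis of blank and the y axis of stop, either way round below 0.05 rad and y of blank_mid in the frame of stop between -0.33 and 0.33 m), for 0.2 s.
At the end, for the whole second after the job is handed in: The grooved blank lies at rest on its back on the mat, groove up (within 0.1 rad of level), its long side against the near face of the stop (gap at its middle at most 4 mm, parallel within 0.05 rad) and within the stop's length; the plain blank still stands within 20 mm of where it was (all of step 2 and angle between plain's own z axis and vertical below 0.1 rad and distance of plain from where it was at the start of the episode below 0.02 m); the robot touches nothing.
It fails at once if the blank was rammed against the stop (over 45 N between them) (contact force between blank and stop above 45 N).
It fails at once if the grooved blank was lifted, carried or turned onto another face (its bottom back edge more than 25 mm up, or its middle higher than it comes by tipping) (height (world z) of blank_heel above 0.029 m or height (world z) of blank_mid above 0.098 m).
It fails at once if the plain blank was tipped or moved by more than 20 mm (angle between plain's own z axis and vertical above 0.25 rad or distance of plain from where it was at the start of the episode above 0.02 m).
It fails at once if another thing on the bench was moved by more than 20 mm (distance of any of cutter, cup, driver, gauge, glue from where it was at the start of the episode above 0.02 m).
It also fails if it takes over 53 s, if anything falls off the work surface, if the arm or the gripper's body presses on something with over 40 N, if the wrist force passes 120 N, or if a joint passes its speed limit or range.

## Working session

There is one attempt and no reset: what is moved stays moved. The work goes in short steps, Python scripts to look and compute and a shell command to move; the robot and the scene stay as the last step left them, time stands still between calls to the robot, and variables do not carry over. Pictures are saved under pics/ and viewed, at most 10 in all, crops included, and the job is handed in when it is done.

```bash
mkdir -p pics; ls; cat > h.py <<'E'
import numpy as np, cv2
from scipy.spatial.transform import Rotation as R
from rig import readout, viewer, close_job, spotter
def cloud(s):
    K=s["mtx"];z=s["range_z"];v,u=np.mgrid[:z.shape[0],:z.shape[1]]
    p=np.stack([(u-K[0][2])/K[0][0]*z,-(v-K[1][2])/K[1][1]*z,-z],-1)
    q=np.array(s["orientation"])
    M=R.from_quat(q).as_matrix() if q.size==4 else q
    P=p@M.T+np.array(s["origin"]);P[z==0]=np.nan
    return P
def rel(pos,yaw=None):
    s=readout.state();r=R.from_quat(s["ee_rot"])
    return r.inv().apply(np.array(pos)-s["tcp_pos"])/0.5
E
python3 - <<'E'
from h import *
s=readout.state();print(s)
a=[]
for c in("scene","top"):
    d=viewer.snapshot(c);cv2.imwrite(f"pics/{c}0.png",d["image"]);P=cloud(d)
    np.savez(f"{c}0.npz",P=P,im=d["image"])
    print(c,d["origin"],d["orientation"],d["mtx"])
    for n in("blank","plain","stop","cutter","cup","driver","gauge","glue"):
        for o in spotter.look_for(c,n)[:2]:
            b=o["box"];p=P[int(np.clip(b[1],0,383)),int(np.clip(b[0],0,511))];print(n,round(o["p"],2),np.round(b),np.round(p,3))
E
python3 -c "
import cv2,numpy as np
" ; 
```

```text
pics
{'t': 0.0, 'qpos': array([-9.36827058e-01,  3.59408895e-01,  1.10521340e-02, -3.47474180e-04,
       -1.22410053e+00, -2.88104294e-01]), 'joint_velocities': array([ 4.73444167e-04,  3.86689562e-04, -1.40281469e-05,  5.22310378e-04,
       -1.86116617e-03,  7.57306534e-04]), 'tau': array([-1.57304956e-03, -5.82706189e+01,  2.93056744e+01,  6.99699908e+00,
        6.69073634e-03, -1.86061334e-04]), 'tcp_pos': array([ 0.22863977, -0.63457282,  0.22560601]), 'ee_rot': array([-1.72013483e-01,  9.85094232e-01,  8.16444499e-04, -2.23167009e-04]), 'force': array([-0.50490108, -0.20122101,  0.57478862]), 'wrist_torque': array([-0.02484727,  0.05828467,  0.00063945]), 'grasp_force': 0.0, 'opening': 0.08760714358523217}
scene [1.37599824 0.71431754 0.80570923] [0.2021037  0.4282504  0.79703384 0.37482362] [[433.92122473   0.         253.837235  ]
 [  0.         433.92122473 185.10531747]
 [  0.           0.           1.        ]]
blank 0.72 [280. 194.  29.  49.] [0.537 0.119 0.1  ]
blank 0.18 [140. 153.  21.  28.] [ 0.611 -0.436  0.065]
plain 0.65 [202. 156.  23.  41.] [ 0.521 -0.218  0.09
[... 392 characters left out ...]
e-01 1.58815725e-03 1.66749227e+00] [ 0.04387626 -0.03200878 -0.69990995  0.71216317] [[489.02509698   0.         260.18192318]
 [  0.         489.02509698 184.86282384]
 [  0.           0.           1.        ]]
blank 0.85 [239. 188.  17.  25.] [0.507 0.098 0.144]
plain 0.82 [343. 192.  24.  25.] [ 0.497 -0.227  0.143]
stop 0.7 [405. 258.  18.  56.] [ 0.293 -0.449  0.04 ]
stop 0.57 [274. 141. 218.  11.] [ 0.681 -0.013  0.029]
cutter 0.78 [404. 170.  28.  27.] [ 0.582 -0.439  0.077]
cup 0.58 [132. 240.  29.  20.] [0.334 0.467 0.002]
driver 0.74 [130. 165.  34.  48.] [0.591 0.475 0.028]
gauge 0.97 [406. 257.  18.  57.] [ 0.296 -0.449  0.038]
glue 0.66 [130. 205.  25.  14.] [0.446 0.448 0.112]
```

```bash
python3 - <<'E'
from h import *
a=cv2.imread("pics/top0.png");b=cv2.imread("pics/scene0.png")
o=np.vstack([cv2.resize(a[110:290,100:440],None,fx=1.6,fy=1.6),cv2.resize(b[110:290,110:450],None,fx=1.6,fy=1.6)])
cv2.imwrite("pics/c0.png",o)
P=np.load("top0.npz")["P"]
def rect(m,n):
    q=P[m][:,:2].astype(np.float32);r=cv2.minAreaRect(q*1000);print(n,len(q),r, np.median(P[m][:,2]))
X,Y,Z=P[...,0],P[...,1],P[...,2]
rect((abs(Z-.144)<.008)&(abs(X-.507)<.06)&(abs(Y-.098)<.06),"blank")
rect((abs(Z-.144)<.008)&(abs(X-.497)<.06)&(abs(Y+.227)<.06),"plain")
m=(abs(Z-.029)<.007)&(abs(X-.68)<.08)&(abs(Y)<.35)
rect(m,"stop")
for n,y in(("l",.25),("m",0),("r",-.25)):
    k=m&(abs(Y-y)<.05);print(n,np.percentile(X[k],[2,50,98]),k.sum())
E
```

```text
blank 252 ((508.742431640625, 96.7549819946289), (60.861419677734375, 41.32898712158203), 0.910548210144043) 0.14376776142568115
plain 276 ((501.4182434082031, -236.88243103027344), (44.31798553466797, 60.878360748291016), 77.23495483398438) 0.14324371953167492
stop 1689 ((678.873291015625, -0.246246337890625), (32.03254318237305, 699.0952758789062), 1.3098880052566528) 0.02835481138481466
l [0.6577161  0.6731938  0.68858065] 243
m [0.66377578 0.67762534 0.69221611] 240
r [0.67039339 0.68434207 0.69955745] 255
```

View pics/c0.png

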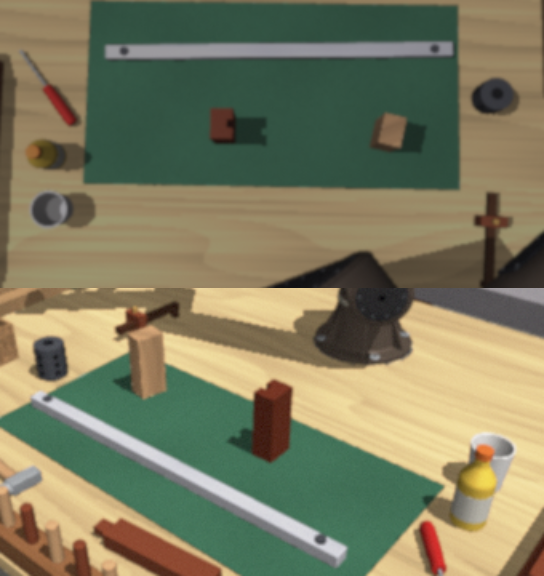

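The picture shows the red-brown blank on the left, top view (222,125) in the crop, with its notch on the right (-y) side. The pale blank is at (390,130). The stop runs straight above both with a slight yaw of about 0.023 rad. This matches the measured points. I'll tip the blank toward +y with closed fingers, then push it toward +x with open fingers.

```bash
cat >> h.py <<'E'
def go(pos,yaw):  # yaw of tool y axis, tool pointing down
    s=readout.state();r=R.from_quat(s["ee_rot"])
    y=np.array([np.cos(yaw),np.sin(yaw),0]);z=np.array([0,0,-1.]);x=np.cross(y,z)
    t=R.from_matrix(np.stack([x,y,z],1))
    print("t",s["t"],np.round(s["tcp_pos"],4),"F",np.round(s["force"],1),"shift",np.round(rel(pos),4),"turn",np.round((r.inv()*t).as_rotvec()/1.5,4))
E
python3 -c "
from h import *
go([.509,.02,.226],0.016);go([.509,.02,.226],np.pi+0.016);go([.36,-.3,.226],0.016)"
```

```text
t 0.9 [ 0.2288 -0.635   0.2266] F [-0.4  0.6  0.9] shift [-0.9714  1.0425  0.0011] turn [-0.     -0.      1.2671]
t 0.9 [ 0.2288 -0.635   0.2266] F [-0.4  0.6  0.9] shift [-0.9714  1.0425  0.0011] turn [ 0.     -0.     -0.8273]
t 0.9 [ 0.2288 -0.635   0.2266] F [-0.4  0.6  0.9] shift [-0.4741  0.5414  0.0011] turn [-0.     -0.      1.2671]
```

```bash
python3 -m pendant '[[[-0.08,0.09,0],[0,0,-0.09]],[[-0.16,0.18,0],[0,0,-0.18]],[[-0.24,0.26,0],[0,0,-0.27]],[[-0.31,0.35,0],[0,0,-0.36]],[[-0.38,0.43,0],[0,0,-0.45]],[[-0.45,0.5,0],[0,0,-0.54]],[[-0.52,0.58,0],[0,0,-0.63]],[[-0.59,0.66,0],[0,0,-0.72]],[[-0.66,0.74,0],[0,0,-0.827]],[[-0.73,0.82,0],[0,0,-0.827]],[[-0.8,0.9,0],[0,0,-0.827]],[[-0.85,0.95,0],[0,0,-0.827]]]' 1 20
python3 -c "
from h import *
go([.509,.03,.226],np.pi+0.016);go([.509,.03,.122],np.pi+0.016)"
```

```text
t: 2.1
tcp_pos: [0.4533, -0.0765, 0.2272]
ee_rot: [0.713, -0.701, 0.0, -0.001]
force: [1.7, -1.6, -0.0]
opening: 0.0012
grasp_force: 0.0
t 2.1 [ 0.4533 -0.0765  0.2272] F [ 1.7 -1.6 -0. ] shift [-0.2112 -0.1148  0.0027] turn [-0.001   0.0002 -0.    ]
t 2.1 [ 0.4533 -0.0765  0.2272] F [ 1.7 -1.6 -0. ] shift [-0.2111 -0.1144  0.2107] turn [-0.001   0.0002 -0.    ]
```

```bash
python3 -m pendant '[[[-0.07,-0.04,0],[0,0,0]],[[-0.14,-0.08,0],[0,0,0]],[[-0.21,-0.115,0],[0,0,0]],[[-0.21,-0.115,0.05],[0,0,0]],[[-0.21,-0.115,0.1],[0,0,0]],[[-0.21,-0.115,0.15],[0,0,0]],[[-0.21,-0.115,0.2],[0,0,0]],[[-0.21,-0.115,0.21],[0,0,0]],[[-0.21,-0.115,0.21],[0,0,0]]]'
python3 - <<'E'
from h import *
go([.509,.0655,.122],np.pi+0.016)
d=viewer.snapshot("scene");cv2.imwrite("pics/s1.png",cv2.resize(d["image"][80:290,150:430],None,fx=2,fy=2))
E
```

```text
t: 3.0
tcp_pos: [0.5086, 0.0271, 0.1213]
ee_rot: [0.713, -0.702, -0.0, 0.001]
force: [0.6, 0.4, -0.1]
opening: 0.0005
grasp_force: 0.0
t 3.0 [0.5086 0.0271 0.1213] F [ 0.6  0.4 -0.1] shift [-0.0768 -0.002  -0.0015] turn [ 0.0009 -0.0005 -0.0002]
```

View pics/s1.png

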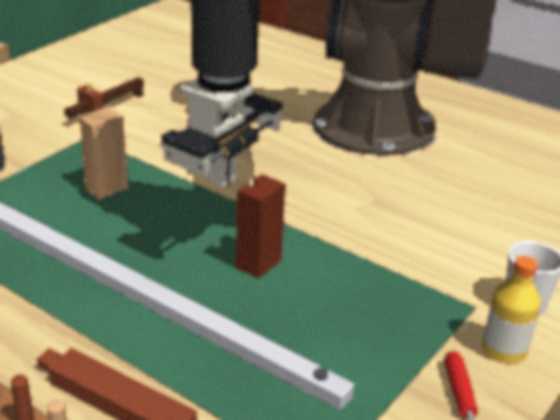

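The closed fingertips are just on the -y side of the red-brown blank's top, crop (230,180), and clear of everything else. Next is a slow push toward +y.

```bash
python3 -m pendant '[[[-0.03,0,0],[0,0,0]],[[-0.055,0,0],[0,0,0]],[[-0.065,0,0],[0,0,0]],[[-0.073,0,0],[0,0,0]],[[-0.081,0,0],[0,0,0]],[[-0.089,0,0],[0,0,0]],[[-0.097,0,0],[0,0,0]],[[-0.105,0,0],[0,0,0]],[[-0.113,0,0],[0,0,0]],[[-0.121,0,0],[0,0,0]],[[-0.121,0,0],[0,0,0]]]'
python3 - <<'E'
from h import *
d=viewer.snapshot("scene");cv2.imwrite("pics/s2.png",cv2.resize(d["image"][80:290,150:430],None,fx=2,fy=2))
E
```

```text
t: 4.15
tcp_pos: [0.508, 0.0882, 0.1215]
ee_rot: [0.713, -0.701, -0.0, -0.0]
force: [-0.2, -0.2, 0.2]
opening: 0.0005
grasp_force: 0.0
```

View pics/s2.png

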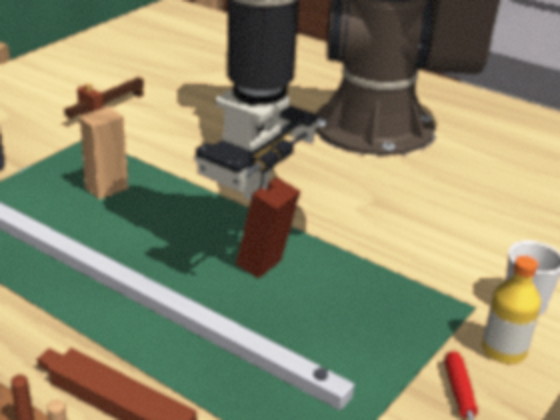

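The blank is leaning over about its back edge, crop (270,230), and not sliding. I'll push it past balance.

```bash
python3 -m pendant '[[[-0.008,0,0],[0,0,0]],[[-0.016,0,0],[0,0,0]],[[-0.024,0,0],[0,0,0]],[[-0.032,0,0],[0,0,0]],[[-0.04,0,0],[0,0,0]],[[-0.048,0,0],[0,0,0]],[[-0.056,0,0],[0,0,0]],[[-0.056,0,0],[0,0,0]],[[-0.056,0,0],[0,0,0]],[[-0.056,0,0],[0,0,0]],[[-0.056,0,0],[0,0,0]],[[-0.056,0,0],[0,0,0]]]'
python3 - <<'E'
from h import *
d=viewer.snapshot("scene");cv2.imwrite("pics/s3.png",cv2.resize(d["image"][80:290,150:430],None,fx=2,fy=2))
E
```

```text
t: 5.4
tcp_pos: [0.5075, 0.1156, 0.1216]
ee_rot: [0.712, -0.702, 0.0, -0.0]
force: [0.3, 0.1, -0.2]
opening: 0.0002
grasp_force: 0.0
```

View pics/s3.png

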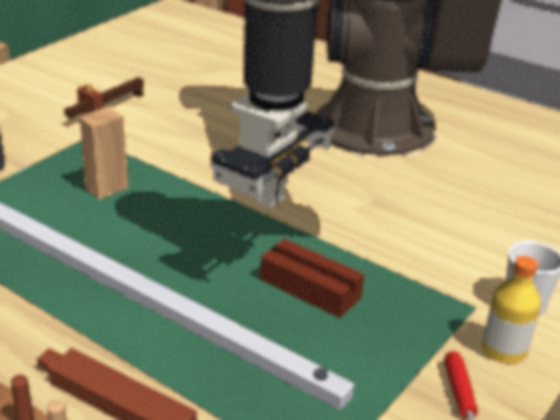

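The blank now lies groove up at crop (310,275). The plain blank is untouched. I'll measure the blank's pose and the stop again.

```bash
python3 - <<'E'
from h import *
for c in("top","scene"):
    d=viewer.snapshot(c);P=cloud(d);X,Y,Z=P[...,0],P[...,1],P[...,2]
    m=(abs(Z-.048)<.007)&(X>.43)&(X<.62)&(Y>.05)&(Y<.33)
    if m.sum()>20:print(c,m.sum(),cv2.minAreaRect((P[m][:,:2]*1000).astype(np.float32)),np.median(Z[m]))
    m=(abs(Z-.029)<.005)&(X>.63)&(X<.73)
    for y in(.1,.19,.27):
        k=m&(abs(Y-y)<.03)
        if k.sum():print(y,np.percentile(X[k],[3,50,97]))
go([.43,.19,.122],np.pi/2+.02)
E
```

```text
0.1 [0.66220964 0.67568743 0.68987718]
0.19 [0.66061917 0.67482793 0.68867734]
0.27 [0.65770101 0.67374203 0.68788048]
scene 663 ((509.775146484375, 190.687255859375), (65.65727233886719, 144.39572143554688), 0.9271621108055115) 0.048492679046621245
0.1 [0.66430564 0.68167134 0.69465655]
0.19 [0.66355917 0.67965997 0.69195108]
0.27 [0.66025403 0.67665241 0.69035425]
t 5.55 [0.5075 0.1157 0.1216] F [ 0.2 -0.  -0.5] shift [-0.151   0.1527 -0.0009] turn [-0.      0.      1.0441]
```

```bash
python3 -m pendant '[[[-0.02,0.03,0],[0,0,0.095]],[[-0.04,0.05,0],[0,0,0.19]],[[-0.06,0.08,0],[0,0,0.285]],[[-0.08,0.1,0],[0,0,0.38]],[[-0.1,0.12,0],[0,0,0.475]],[[-0.12,0.14,0],[0,0,0.57]],[[-0.14,0.153,0],[0,0,0.665]],[[-0.151,0.153,0],[0,0,0.76]],[[-0.151,0.153,0],[0,0,0.855]],[[-0.151,0.153,0],[0,0,0.95]],[[-0.151,0.153,0],[0,0,1]],[[-0.151,0.153,0],[0,0,1]]]' -0.36 20
python3 -c "
from h import *
go([.43,.19,.024],np.pi/2+.02)"
```

```text
t: 6.75
tcp_pos: [0.4298, 0.1901, 0.1216]
ee_rot: [-0.043, 0.999, 0.0, 0.0]
force: [-0.0, 0.8, -0.0]
opening: 0.0595
grasp_force: 0.0
t 6.75 [0.4298 0.1901 0.1216] F [-0.   0.8 -0. ] shift [-0.0003 -0.0002  0.1952] turn [0.0001 0.     0.0436]
```

```bash
python3 -m pendant '[[[0,0,0.06],[0,0,0.044]],[[0,0,0.12],[0,0,0.044]],[[0,0,0.17],[0,0,0.044]],[[0,0,0.195],[0,0,0.044]],[[0,0,0.195],[0,0,0.044]]]'
python3 -c "
from h import *
go([.469,.19,.024],np.pi/2+.02);go([.59,.19,.024],np.pi/2+.02)"
```

```text
t: 7.25
tcp_pos: [0.4289, 0.189, 0.0224]
ee_rot: [-0.011, 1.0, -0.001, -0.001]
force: [-0.3, -0.5, 0.9]
opening: 0.0599
grasp_force: 0.0
t 7.25 [0.4289 0.189  0.0224] F [-0.3 -0.5  0.9] shift [-0.0803  0.0002 -0.0034] turn [-0.0018 -0.0018  0.0015]
t 7.25 [0.4289 0.189  0.0224] F [-0.3 -0.5  0.9] shift [-0.3222 -0.0052 -0.004 ] turn [-0.0018 -0.0018  0.0015]
```

```bash
python3 -m pendant '[[[-0.035,0,0],[0,0,0]],[[-0.06,0,0],[0,0,0]],[[-0.07,0,0],[0,0,0]],[[-0.08,0,0],[0,0,0]],[[-0.09,0,0],[0,0,0]],[[-0.105,0,0],[0,0,0]],[[-0.12,0,0],[0,0,0]],[[-0.135,0,0],[0,0,0]],[[-0.15,0,0],[0,0,0]],[[-0.165,0,0],[0,0,0]],[[-0.175,0,0],[0,0,0]],[[-0.18,0,0],[0,0,0]]]'
python3 -m pendant '[[[-0.01,0,0],[0,0,0]],[[-0.02,0,0],[0,0,0]],[[-0.035,0,0],[0,0,0]],[[-0.05,0,0],[0,0,0]],[[-0.065,0,0],[0,0,0]],[[-0.08,0,0],[0,0,0]],[[-0.09,0,0],[0,0,0]],[[-0.1,0,0],[0,0,0]],[[-0.105,0,0],[0,0,0]],[[-0.105,0,0],[0,0,0]]]'
python3 - <<'E'
from h import *
d=viewer.snapshot("scene");cv2.imwrite("pics/s4.png",cv2.resize(d["image"][80:290,150:430],None,fx=2,fy=2))
go([.59,.19,.024],np.pi/2+.02)
P=cloud(d);X,Y,Z=P[...,0],P[...,1],P[...,2]
m=(abs(Z-.048)<.006)&(X>.43)&(X<.7)&(Y>.05)&(Y<.33)
print(cv2.minAreaRect((P[m][:,:2]*1000).astype(np.float32)))
E
```

```text
t: 8.45
tcp_pos: [0.5204, 0.1919, 0.0239]
ee_rot: [-0.01, 1.0, -0.0, -0.0]
force: [-1.7, -0.0, 1.4]
opening: 0.0599
grasp_force: 1.0
t: 9.45
tcp_pos: [0.5728, 0.1931, 0.0241]
ee_rot: [-0.01, 1.0, 0.0, 0.0]
force: [-0.1, 0.6, 0.1]
opening: 0.0596
grasp_force: 0.0
t 9.5 [0.5727 0.1931 0.0241] F [-0.1  0.  -0.5] shift [-0.0345 -0.0068  0.0002] turn [0.0002 0.0004 0.0002]
((605.512451171875, 193.12193298339844), (84.09951782226562, 142.75120544433594), 1.5217114686965942)
```

View pics/s4.png

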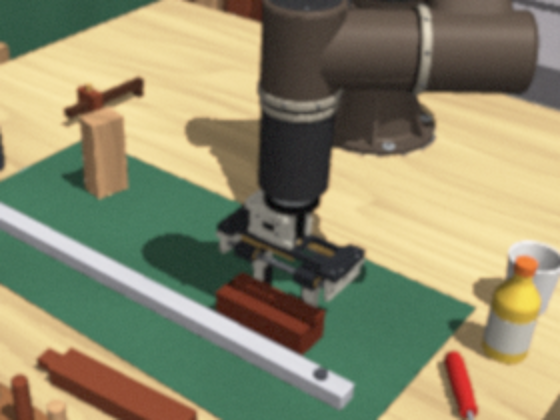

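The blank is lying straight with a small gap left to the stop, at about crop (255,330). I'll close the gap slowly by feel.

```bash
python3 -m pendant '[[[-0.004,0,0],[0,0,0]],[[-0.008,0,0],[0,0,0]],[[-0.012,0,0],[0,0,0]],[[-0.015,0,0],[0,0,0]],[[-0.018,0,0],[0,0,0]],[[-0.021,0,0],[0,0,0]],[[-0.024,0,0],[0,0,0]]]'
python3 -m pendant '[[[-0.001,0,0],[0,0,0]],[[-0.002,0,0],[0,0,0]],[[-0.003,0,0],[0,0,0]],[[-0.004,0,0],[0,0,0]]]'
```

```text
t: 10.2
tcp_pos: [0.5844, 0.1932, 0.0241]
ee_rot: [-0.01, 1.0, 0.0, -0.0]
force: [-1.0, -0.2, 0.8]
opening: 0.0595
grasp_force: 1.0
t: 10.6
tcp_pos: [0.5863, 0.1932, 0.024]
ee_rot: [-0.01, 1.0, -0.0, -0.0]
force: [-2.3, -0.6, 0.3]
opening: 0.0594
grasp_force: 0.9
```

```bash
for i in 1; do :; done
python3 -m pendant '[[[-0.001,0,0],[0,0,0]],[[-0.002,0,0],[0,0,0]],[[-0.003,0,0],[0,0,0]]]'
python3 -m pendant '[[[-0.001,0,0],[0,0,0]],[[-0.002,0,0],[0,0,0]],[[-0.003,0,0],[0,0,0]]]'
```

```text
t: 10.9
tcp_pos: [0.5879, 0.1932, 0.024]
ee_rot: [-0.01, 1.0, 0.0, 0.0]
force: [-2.1, -0.3, 1.1]
opening: 0.0595
grasp_force: 0.8
t: 11.2
tcp_pos: [0.5891, 0.1932, 0.024]
ee_rot: [-0.01, 1.0, -0.0, -0.0]
force: [-5.5, 0.3, 2.8]
opening: 0.0595
grasp_force: 2.2
```

```bash
python3 -m pendant '[[[-0.001,0,0],[0,0,0]],[[-0.002,0,0],[0,0,0]],[[-0.002,0,0],[0,0,0]]]'
```

```text
t: 11.5
tcp_pos: [0.5892, 0.1931, 0.024]
ee_rot: [-0.01, 1.0, -0.0, -0.001]
force: [-7.8, 1.6, 5.5]
opening: 0.0597
grasp_force: 3.6
```

It has stopped dead against the stop at about 8 N. I'll nudge it slightly to seat it, then back off straight and rise.

```bash
python3 -m pendant '[[[-0.001,0,0],[0,0,0]],[[-0.002,0,0],[0,0,0]],[[-0.002,0,0],[0,0,0]]]'
python3 -m pendant '[[[0.01,0,0],[0,0,0]],[[0.03,0,0],[0,0,0]],[[0.07,0,0],[0,0,0]],[[0.12,0,0],[0,0,0]],[[0.15,0,-0.05],[0,0,0]],[[0.18,0,-0.13],[0,0,0]],[[0.2,0,-0.2],[0,0,0]],[[0.2,0,-0.27],[0,0,0]],[[0.2,0,-0.3],[0,0,0]],[[0.2,0,-0.3],[0,0,0]]]'
python3 - <<'E'
from h import *
for c in("scene","top"):
    d=viewer.snapshot(c)
    if c=="scene":cv2.imwrite("pics/s5.png",cv2.resize(d["image"][80:290,150:430],None,fx=2,fy=2))
    P=cloud(d);X,Y,Z=P[...,0],P[...,1],P[...,2]
    m=(abs(Z-.048)<.004)&(X>.56)&(X<.7)&(Y>.05)&(Y<.33)
    if m.sum()>20:print(c,m.sum(),cv2.minAreaRect((P[m][:,:2]*1000).astype(np.float32)))
    m=(abs(Z-.029)<.005)&(X>.63)&(X<.73)
    for y in(-.2,0,.08,.3):
        k=m&(abs(Y-y)<.02)
        if k.sum():print(y,np.percentile(X[k],[3,50,97]))
E
```

```text
t: 11.8
tcp_pos: [0.5892, 0.1931, 0.024]
ee_rot: [-0.01, 1.0, -0.0, -0.002]
force: [-11.0, 1.9, 8.2]
opening: 0.0598
grasp_force: 5.7
t: 12.8
tcp_pos: [0.4924, 0.1923, 0.1771]
ee_rot: [-0.01, 1.0, 0.002, 0.003]
force: [-0.1, -0.6, -0.4]
opening: 0.0598
grasp_force: 0.0
scene 661 ((632.0891723632812, 193.67190551757812), (66.51637268066406, 142.023681640625), 1.1231458187103271)
-0.2 [0.67265145 0.68965737 0.70184078]
0 [0.66781036 0.68447955 0.69704616]
0.08 [0.66555891 0.68225933 0.69436823]
0.3 [0.66136124 0.67991232 0.68968263]
top 337 ((632.107421875, 174.5506591796875), (73.03511047363281, 171.4542694091797), 7.9233622550964355)
-0.2 [0.67023959 0.68435339 0.69840804]
0 [0.66443452 0.67789643 0.6914861 ]
0.08 [0.66227992 0.67638788 0.69045931]
0.3 [0.65936009 0.66979957 0.68474668]
```

View pics/s5.png

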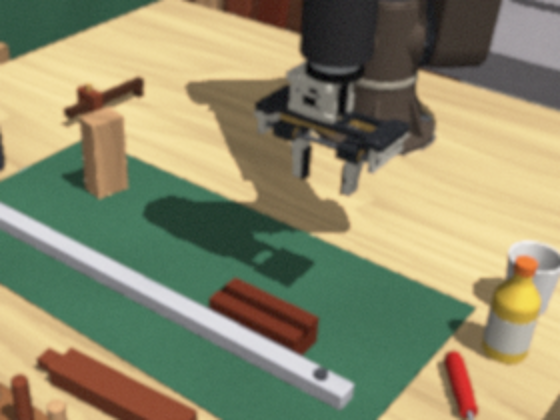

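The blank lies groove up and flush along the stop at crop (265,320), with no gap. The plain blank and bystanders have not moved, and the robot is clear.

```bash
python3 -c "
from rig import close_job
print(close_job())"
```

```text
the job is handed in; nothing more can be done
None
```

I tipped the grooved blank onto its back and pushed it flush against the stop, groove up, with at most 11 N at the wrist. The plain blank and the other things in view look undisturbed, and I have handed the job in (no verdict was returned).

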